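Seat the cover of the coolant filter box on its new seal

ROBOT

A 6-joint arm with a two-finger parallel gripper is mounted at the origin on a cart in front of the work surface, level with it; the furniture and walls round the work are solid. World frame = base frame: x ahead of the robot, y to its left, z up, the work surface at z = 0. Lengths are in m, angles in rad, forces in N, time in s.
With the tool pointing down it reaches from about 0.35 to 1 m from the base axis. Payload 7.1 kg.
Tool frame: the origin (TCP) lies between the finger pads; the fingertips stand 22 mm ahead of it and the grasp point (between the pads) lies 3 mm ahead of it; x points along the fingers, y is the direction in which the jaws open and shut, and the axes are right-handed (so a half turn about x gives the same grasp; the last joint's range is limited). The gripper opens to 85 mm and grips with 20 to 120 N. Pads are 22 mm wide; open, the fingers measure 114 mm over their backs; the gripper's body (76 mm by 85 mm) begins 54 mm behind the grasp point. The pads swing forward as they close: fully open they stand 13 mm farther back than shut.
Start: joints at [1.311, 0.423, 1.63, -0, 1.089, -0.019], TCP at [0.149, 0.607, 0.253] pointing down, gripper open.
Joint ranges: [-3, 3], [-0.9, 2.11], [0.09, 2.58], [-1.31, 4.45], [0.11, 2.69], [-2.54, 2.54]. Speed limits (rad/s): [2.39, 2.39, 3.01, 3.14, 3.14, 3.14].

INTERFACE

Orientations are given as a rotation vector (axis times angle).
In Python, from rig import manip gives the robot as it stands. The module is installed in compiled form; this text tells all that it offers. Calls block until the motion is done:
- manip.move_to(position, orientation): joint-space move of the TCP to a pose.
- manip.servo_line(position, orientation=None, rate=0.15): straight line of the TCP; orientation=None keeps the orientation; rate is the mean speed in m/s.
- manip.set_joints(angles): joint-space move.
- manip.command_gripper(opening, f_grip=None): finger opening in m; f_grip is the grip in N (None keeps the last); returns when the fingers have stopped.
- manip.hold(seconds).
- manip.solve_ik(position, orientation): joint angles nearest the present ones, or None.
- manip.camera(name): name is "scene" or "top" or "wrist"; returns a dict with "image" (480x640x3 uint8, red, green, blue), "fx", "fy", "cx", "cy" (pixels), "cam_to_world" (4x4, takes a point from camera to world coordinates); the wrist camera has in their place "mount" (4x4, takes a point from camera to tool coordinates, whose origin is the TCP and whose axes are the tool frame's). Camera axes: x right, y down, z forward; pixel columns grow to the right and rows downward; lengths in m; the calibration is good to about 2 mm. A picture is of the moment at which its call begins: read the wrist's pose just before it. There is no depth.
A pose or a line that the arm cannot do raises manip.IKError and nothing moves.
- manip.sign_off(): hands the job in, once; it reports no verdict.
Readings, each from a call of its own:
- manip.get_time(): time.
- manip.get_joint_positions(): joint angles.
- manip.get_joint_vel(): joint speeds.
- manip.get_tau(): joint torques, N m.
- manip.get_position(): TCP position.
- manip.get_ee_rot(): TCP orientation.
- manip.get_contact_force(): force on the tool from outside, world axes, zero at the start.
- manip.get_torque(): the same for the moment, N m.
- manip.get_width(): finger opening in m.
Only numpy, scipy, OpenCV 4.12 (cv2) and the standard library are available. Lean on these libraries where they do the work, as an engineer would, in place of code of your own. Each camera call takes 0.05 s, during which the arm holds its last target. There are 200 camera calls.

TASK

A new seal has just been bonded into the filter box, and its hinged cover must be held down on it by hand while the bond takes. Swing the open cover down without slamming it until its fastener stands on the receptacle, then turn the quarter-turn fastener until the white slot line on its wing lines up with the red index marks, so that the stud can drop through, and gently press the cover flush against the frame: more than about 30 N would squeeze the seal out of place. Finish while still holding it pressed flush, with the fastener left lined up (it is locked only once the bond has set), and do not disturb the brush, spanner or beaker.

Things in the scene. Friction and masses are not known exactly. Their poses are not given: they have to be found in the camera images.
- filter_box: grey steel housing of the coolant filter, fixed to the worktop; 190 mm deep (x), 240 mm wide (y), frame top 80 mm above the worktop. Origin: centre of its underside; x axis from its front (dial gauge, green switch) to the hinge side, z up. Brass hose ports stick out 36 mm on its +y side
- cover_hinge (a point): middle of the cover's hinge axis, at the box's far upper edge (88 mm along the box's +x from its origin, 84 mm above the worktop). The axis runs along the box's y. The point does not move with the cover; its axes are those of the box. The cover is 5 mm thick with the axis half-way through, 188 mm from axis to front edge, 244 mm wide
- cover (a joint): cover angle (rad): 0 flush on the frame, positive = front edge raised (0.35 to 0.75 at the start). Stays where it is left; takes 1 to 4 N near its front edge to move. Stopped at about 0.08 while the fastener's cross bar is out of line and stands on the receptacle; lined up, it stops on the springy seal at 0.03, needs 5 to 10 N near the front edge to go flush, and springs back if let go
- cover_press (a point): point on the upper face of the aluminium cover where it can be pressed: 155 mm from the hinge axis, 62 mm to the +y side of the cover's middle line; moves with the cover. x axis along the cover from front edge to hinge, y along the hinge, z out of the upper face. The cover is flat and free on both sides of the fastener
- fastener (a joint): turn of the quarter-turn fastener (rad), counter-clockwise from above: 0 = white line in line with the red index marks and the receptacle's slot, which lie along the box's x. Starts at 0.75 to 1.35, so turn it clockwise by that much. No stop at 0 (travel -0.4 to 1.6); stays where left; takes about 0.06 N m. The stud passes within about 0.2 of 0
- fastener_grip (a point): centre of the fastener's black wing, a bar 40 mm long, 12 mm thick, 22 mm high on a round flange (40 mm across, 4.5 mm high), on the cover's middle line 133 mm from the hinge axis; half-way up the bar, 17 mm above the cover's mid-thickness. x axis along the bar and the white line on its top, z along the stud, out of the cover. Turns with the fastener, moves with the cover
- brush: cleaning brush with a wooden handle, 171 mm long, lying along its y axis to the left of the box; loose, to be left alone
- spanner: steel open-ended spanner, 183 mm long, lying along its y axis to the right of the box; loose, to be left alone
- beaker: small clear beaker, 55 mm across and 70 mm high, standing right of the box; loose, to be left alone; origin under its centre
- seal: black rubber seal, a springy strip 6 mm wide round the box's opening, under the cover; its front run, 171 mm from the hinge axis, stands 5 mm proud until the cover squeezes it down. Origin on the hinge axis

How it is judged:
By the outcome, as a careful person would: the job done as asked, in the order asked, and still so for the second after the job is handed in, while the arm keeps its last pose, push and grip.
It also fails if it takes over 48 s, if anything falls off the work surface, if the arm or the gripper's body presses on something with over 40 N, if the wrist force passes 120 N, or if a joint passes its speed limit or range.

## Working session

There is one attempt and no reset: what is moved stays moved. The work goes in short steps, each a Python script; the robot and the scene stay as the last script left them, time stands still between calls to the robot, and variables do not carry over. Pictures are saved under pics/ and viewed, about 8 in all and at most 12, crops included, and the job is handed in when it is done.

```bash
mkdir -p pics; python3 - <<'E'
from rig import manip
import cv2,numpy as np,pickle
d={}
for n in("scene","top"):
    c=manip.camera(n); d[n]=c
    cv2.imwrite(f"pics/{n}0.png",c["image"][:,:,::-1])
    print(n,c["fx"],c["cx"],c["cy"],np.round(c["cam_to_world"],3).tolist())
w=manip.camera("wrist"); print(np.round(w["mount"],3).tolist(),w["fx"])
pickle.dump(d,open("c0.pkl","wb"))
print(manip.get_time(),manip.get_ee_rot(),manip.get_width())
E
```

```text
scene 468.83848689515133 328.549567199921 237.54041101315144 [[0.71, -0.539, 0.454, 0.224], [-0.704, -0.558, 0.439, -0.372], [0.016, -0.631, -0.775, 0.802], [0.0, 0.0, 0.0, 1.0]]
top 593.0339894057017 311.8925726263832 243.95487348459355 [[0.022, -0.99, 0.14, 0.464], [-1.0, -0.02, 0.014, 0.025], [-0.011, -0.14, -0.99, 1.261], [0.0, 0.0, 0.0, 1.0]]
[[0.0, -0.313, 0.95, -0.122], [1.0, -0.0, -0.0, 0.0], [0.0, 0.95, 0.313, -0.08], [0.0, 0.0, 0.0, 1.0]] 347.03175557003345
0.15 [ 0.18810158  1.56269909 -0.18999871] 0.08509505758995078
```

View pics/scene0.png

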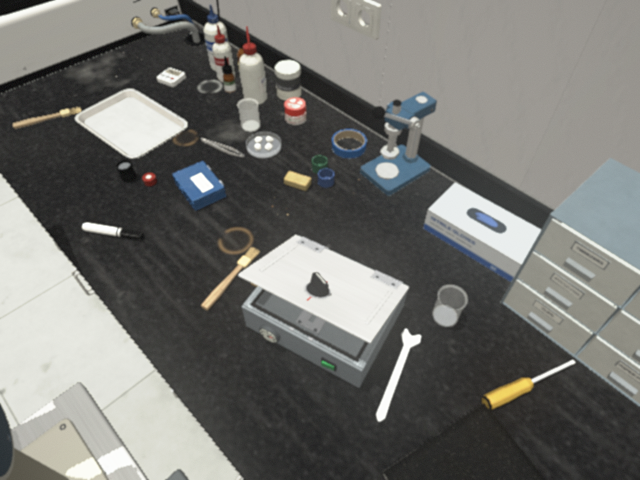

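View pics/top0.png

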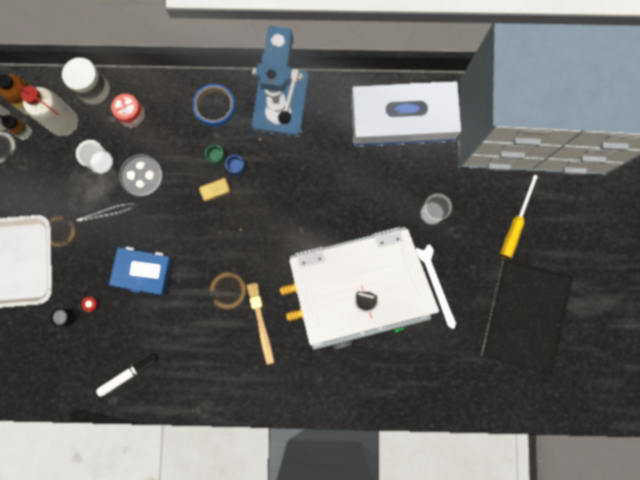

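The scene view shows the cover open with its corners near (297,237), (408,287), (370,338) and (243,278), and the fastener at (317,285). In the top view the hinge corners are about (291,258) and (407,229), the front corners (316,347) and (437,311), and the fastener is at (367,300). I'll enlarge both for accurate corners.

```bash
python3 - <<'E'
import cv2,numpy as np,pickle
d=pickle.load(open("c0.pkl","rb"))
t=d["top"]["image"][215:365,280:450]; s=d["scene"]["image"][225:390,235:415]
for n,im in(("top",t),("scene",s)):
    off=(280,215) if n=="top" else (235,225)
    m=((im.min(2)>170)&(im.max(2)-im.min(2)<40)).astype(np.uint8)
    m=cv2.morphologyEx(m,cv2.MORPH_CLOSE,np.ones((25,25)))
    cs,_=cv2.findContours(m,0,2); c=max(cs,key=cv2.contourArea)
    a=cv2.approxPolyDP(cv2.convexHull(c),6,True)[:,0]+off; print(n,a.tolist())
a=cv2.resize(t,None,fx=3.6,fy=3.6,interpolation=2);b=cv2.resize(s,None,fx=3.6,fy=3.6,interpolation=2)
a=cv2.resize(t,(400,353),interpolation=2);b=cv2.resize(s,(400,367),interpolation=2)
o=np.zeros((367,800,3),np.uint8);o[:353,:400]=a;o[:,400:]=b
cv2.imwrite("pics/crop0.png",o[:,:,::-1])
E
```

```text
top [[449, 215], [449, 326], [309, 342], [280, 257]]
scene [[235, 268], [303, 225], [414, 283], [414, 368], [398, 389], [386, 389], [235, 306]]
```

View pics/crop0.png

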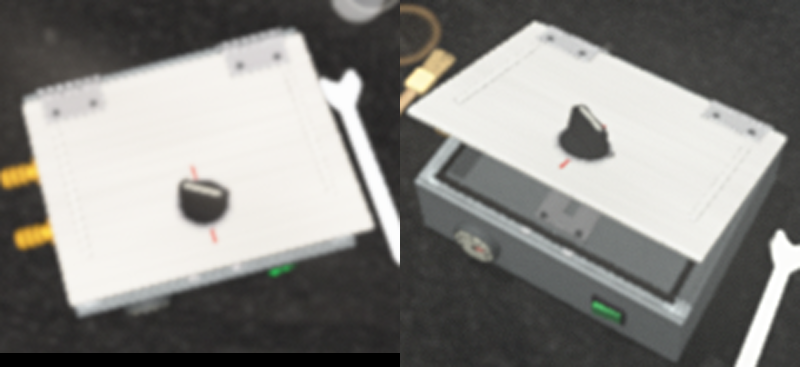

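```bash
cat > h.py <<'E'
import numpy as np,cv2
def ray(c,T,p):
    d=np.array([(p[0]-c["cx"])/c["fx"],(p[1]-c["cy"])/c["fy"],1.]); return T[:3,3],T[:3,:3]@d/np.linalg.norm(d)
def tri(rs):
    A=0;b=0
    for o,d in rs:
        P=np.eye(3)-np.outer(d,d);A=A+P;b=b+P@o
    x=np.linalg.solve(A,b); return x,[np.linalg.norm((np.eye(3)-np.outer(d,d))@(x-o)) for o,d in rs]
def onz(r,z): o,d=r; return o+d*(z-o[2])/d[2]
E
python3 - <<'E'
from h import *
import pickle
d=pickle.load(open("c0.pkl","rb"));t,s=d["top"],d["scene"]
T=[(24,98),(298,33),(372,228),(72,303),(203,189),(193,170),(214,238)];S=[(537,22),(787,137),(700,262),(410,108),(592,117),(603,127),(565,163)]
X=[]
for n,a,b in zip("HL HR FR FL wing red1 red2".split(),T,S):
    a=(a[0]*170/400+280,a[1]*150/353+215);b=(b[0]*180/400+235,b[1]*165/367+225)
    x,e=tri([ray(t,t["cam_to_world"],a),ray(s,s["cam_to_world"],b)]);X.append(x);print(n,x.round(4),np.round(e,4))
X=np.array(X);print(np.linalg.norm(np.diff(X[[0,1,2,3,0]],axis=0),axis=1))
h=X[1]-X[0];print("yaw",np.arctan2(h[0],-h[1]),"yawfront",np.arctan2(*( (X[2]-X[3])[:2]*[1,-1])))
f=(X[2]+X[3]-X[0]-X[1])/2;print("theta",np.arctan2(f[2],np.hypot(f[0],f[1])),"yaw2",np.arctan2(-f[1],-f[0]),"hinge",(X[0]+X[1])/2)
E
```

```text
HL [ 0.6237 -0.0774  0.3017] [0.1574 0.1574]
HR [ 0.6529 -0.2486  0.3047] [0.1333 0.1333]
FR [ 0.5207 -0.2724  0.3376] [0.1142 0.1142]
FL [ 0.4945 -0.0906  0.3182] [0.1388 0.1388]
wing [ 0.5559 -0.1742  0.3329] [0.1311 0.1311]
red1 [ 0.568  -0.1741  0.3182] [0.136 0.136]
red2 [ 0.5245 -0.1807  0.3273] [0.1299 0.1299]
[0.17367068 0.13826074 0.18470848 0.13090258]
yaw 0.1685627063231141 yawfront 0.14297372769586794
theta 0.18490900240930003 yaw2 0.14101353188229962 hinge [ 0.63830351 -0.16299313  0.30317887]
```

```bash
python3 - <<'E'
from h import *
import pickle
d=pickle.load(open("c0.pkl","rb"));t,s=d["top"],d["scene"]
T=[(24,98),(298,33),(372,228),(72,303),(203,189),(193,170),(214,238)];S=[(537,22),(787,137),(700,262),(410,108),(592,117),(603,127),(565,163)]
X=[]
for n,a,b in zip("HL HR FR FL wing red1 red2".split(),T,S):
    a=(a[0]*170/400+280,a[1]*150/353+215);b=((b[0]-400)*180/400+235,b[1]*165/367+225)
    x,e=tri([ray(t,t["cam_to_world"],a),ray(s,s["cam_to_world"],b)]);X.append(x);print(n,x.round(4),np.round(e,4))
X=np.array(X);print(np.linalg.norm(np.diff(X[[0,1,2,3,0]],axis=0),axis=1))
h=X[1]-X[0];print("yaw",np.arctan2(h[0],-h[1]),"yawfront",np.arctan2(*( (X[2]-X[3])[:2]*[1,-1])))
f=(X[2]+X[3]-X[0]-X[1])/2;print("theta",np.arctan2(f[2],np.hypot(f[0],f[1])),"yaw2",np.arctan2(-f[1],-f[0]),"hinge",(X[0]+X[1])/2)
E
```

```text
HL [0.6036 0.0841 0.0832] [0. 0.]
HR [ 0.6651 -0.1492  0.0868] [0.0018 0.0018]
FR [ 0.4988 -0.1952  0.1626] [0.0013 0.0013]
FL [0.4363 0.0376 0.1647] [0.0016 0.0016]
wing [ 0.5263 -0.0629  0.1668] [0.0015 0.0015]
red1 [ 0.5436 -0.0576  0.13  ] [0.0015 0.0015]
red2 [ 0.489  -0.0729  0.1566] [0.0019 0.0019]
[0.24130249 0.18850069 0.24113995 0.19185847]
yaw 0.25765492514159044 yawfront 0.26232085445521625
theta 0.4262937183346651 yaw2 0.2705153923220459 hinge [ 0.63438831 -0.03253756  0.08501425]
```

```bash
cat >> h.py <<'E'
from rig import manip
from scipy.spatial.transform import Rotation as Ro
H=np.array([0.634,-0.0325,0.084]);YAW=0.263
U=np.array([np.cos(YAW),np.sin(YAW),0]);V=np.array([-np.sin(YAW),np.cos(YAW),0]);Z=np.array([0,0,1.])
def fr(th): return -U*np.cos(th)+Z*np.sin(th), Z*np.cos(th)+U*np.sin(th)
def rv(a,j):
    j=j-a*(a@j);j/=np.linalg.norm(j); return Ro.from_matrix(np.c_[a,j,np.cross(a,j)]).as_rotvec()
def press(th,gap=0.,r=.155,lat=.062,j=V):   # TCP pose with shut tips 'gap' over the cover's upper face
    f,n=fr(th); return H+r*f+lat*V+(.0025+gap+.022)*n, rv(-n,j)
F=lambda:manip.get_contact_force()
E
python3 - <<'E'
from h import *
for j in (V,-V):
    for th,g in((.5,.08),(.45,.01),(.08,0)):
        q=manip.solve_ik(*press(th,g,j=j)); print(th,None if q is None else np.round(q,2))
E
```

```text
0.5 [ 0.04  0.52  1.56 -0.11  1.55 -1.76]
0.45 [ 0.02  0.53  1.72 -0.11  1.33 -1.76]
0.08 [-0.04  0.44  2.   -0.03  0.77 -1.85]
0.5 [ 0.04  0.52  1.56 -0.11  1.55  1.38]
0.45 [ 0.02  0.53  1.72 -0.11  1.33  1.38]
0.08 [-0.04  0.44  2.   -0.03  0.77  1.3 ]
```

```bash
python3 - <<'E'
from h import *
J=-V
manip.command_gripper(0.0,30)
manip.move_to(*press(.5,.08,j=J)); print(manip.get_time(),F().round(2))
manip.servo_line(*press(.48,.01,j=J),rate=.12); print(manip.get_time(),F().round(2))
th=.46
while th>.04:
    manip.servo_line(*press(th,0,j=J),rate=.05)
    f=F();n=fr(th)[1]; print(round(th,3),round(manip.get_time(),2),round(f@n,2),f.round(1))
    if f@n>(5.5 if th<.2 else 9): break
    th-=.04 if th>.16 else .01
c=manip.camera("scene");cv2.imwrite("pics/s1.png",cv2.resize(c["image"][200:400,210:430],(660,600),interpolation=2)[:,:,::-1])
E
```

```text
3.45 [-0.28  0.08  0.26]
4.2083 [ 0.47 -0.13 -0.35]
0.46 4.62 1.27 [0.1 0.7 1.3]
0.42 4.89 0.05 [-0.2 -0.2  0.2]
0.38 5.17 -0.02 [-0.5 -0.6  0.2]
0.34 5.44 0.38 [-0.5  0.3  0.5]
0.3 5.72 0.42 [0.  0.6 0.4]
0.26 5.99 -0.19 [ 0.5  0.3 -0.3]
0.22 6.27 0.2 [0.5 0.3 0.1]
0.18 6.54 0.37 [ 0.3 -0.5  0.3]
0.14 6.82 -0.36 [-0.   0.1 -0.4]
0.13 7.07 0.06 [-0.   0.3  0.1]
0.12 7.32 0.07 [-0.7  0.2  0.1]
0.11 7.57 -0.09 [-0.3  0.1 -0.1]
0.1 7.82 -0.74 [ 0.8 -0.1 -0.8]
0.09 8.07 0.46 [-0.2 -0.3  0.5]
0.08 8.32 2.1 [3.1 0.9 1.8]
0.07 8.57 14.51 [-1.2  0.9 14.6]
```

View pics/s1.png

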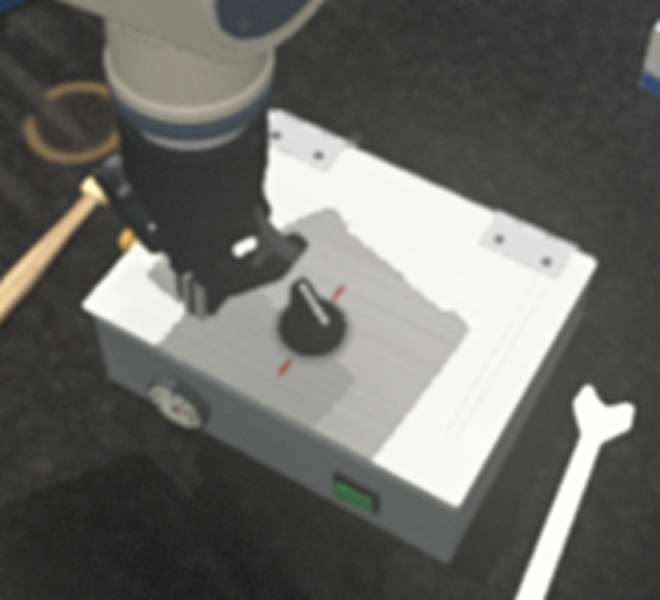

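The cover is down: the stop came at 0.07–0.08, as expected with the bar on the receptacle. The fastener's white line is clearly across the red marks. Next I'll retreat, open the gripper, and hover over the wing with the wrist camera.

```bash
cat >> h.py <<'E'
TH=.08
def wing(phi,up,th=TH,off=(0,0)): # TCP 'up' above cover mid-plane on stud axis, jaw dir at angle phi from box x
    f,n=fr(th); return H+(.133-off[0])*f+off[1]*V+up*n, rv(-n,-f*np.cos(phi)+V*np.sin(phi))
E
python3 - <<'E'
from h import *
import pickle
manip.servo_line(*press(.08,.08,j=-V),rate=.2)
manip.command_gripper(.06)
manip.move_to(*wing(1.1-np.pi/2,.137))
p=manip.get_position();r=manip.get_ee_rot();c=manip.camera("wrist")
pickle.dump((p,r,c),open("w1.pkl","wb"))
cv2.imwrite("pics/w1.png",c["image"][:,:,::-1]);print(manip.get_time(),p,np.round(manip.get_joint_positions(),2))
E
```

```text
10.925 [ 0.51629795 -0.06399947  0.23105341] [-0.13  0.33  1.84 -0.04  1.05  0.1 ]
```

View pics/w1.png

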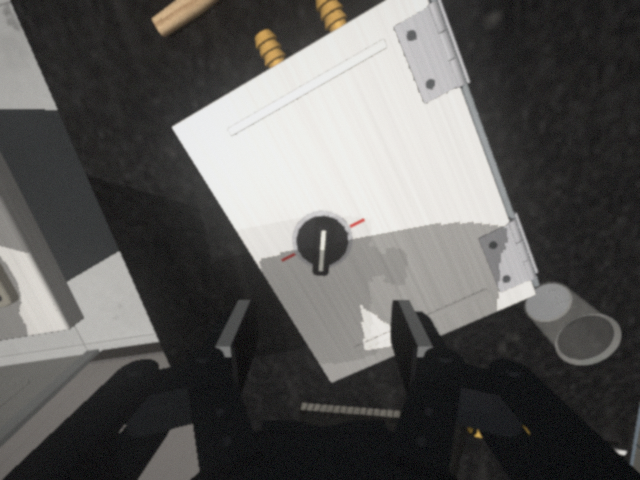

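The wrist view shows the white line running from (324,231) to (321,270), and the red marks centred at (357,223) and (288,257). I'll convert these to points with masks and rays onto the known planes.

```bash
cat > meas.py <<'E'
from h import *
def meas(p,r,c,th,box):
    M=np.eye(4);M[:3,:3]=Ro.from_rotvec(r).as_matrix();M[:3,3]=p;T=M@c["mount"]
    f,n=fr(th)
    def pl(px,h):
        o,d=ray(c,T,px);x=o+d*(((H+h*n)-o)@n)/(d@n)-H; return np.array([-(x@f),x@V])  # along box x, box y
    x0,x1,y0,y1=box;im=c["image"].astype(int)
    red=((im[...,0]-im[...,1:].max(2))>60).astype(np.uint8)
    sub=np.zeros_like(red);sub[y0:y1,x0:x1]=1
    k,_,st,ce=cv2.connectedComponentsWithStats(red*sub);o=np.argsort(-st[1:,4])[:2]+1
    R=np.array([pl(q,.0025) for q in ce[o]]);R=R[np.argsort(R[:,0])]
    d=R[1]-R[0];print("red px",ce[o].round(1).tolist(),"pts",R.round(4).tolist(),"mid",R.mean(0).round(4),"ang",np.arctan2(d[1],d[0]).round(3))
    # white line: bright blob enclosed in the dark wing
    dk=((im.max(2)<90)*sub).astype(np.uint8);k,l,st,ce=cv2.connectedComponentsWithStats(dk);i=1+np.argmin(np.linalg.norm(ce[1:]-[(x0+x1)/2,(y0+y1)/2],axis=1)+1e4*(st[1:,4]<300))
    hull=np.zeros_like(dk);cs,_=cv2.findContours((l==i).astype(np.uint8),0,2);cv2.fillConvexPoly(hull,cv2.convexHull(max(cs,key=cv2.contourArea)),1)
    hull=cv2.erode(hull,np.ones((5,5)))
    w=((im.min(2)>130)*hull).astype(np.uint8);k,l,st,ce=cv2.connectedComponentsWithStats(w);i=1+np.argmax(st[1:,4])
    ys,xs=np.nonzero(l==i);P=np.array([pl(q,.028) for q in zip(xs,ys)]);m=P.mean(0);e=np.linalg.svd(P-m,full_matrices=False)[2][0]
    e*=np.sign(e[1]) or 1;s=(P-m)@e
    print("line px",xs.min(),xs.max(),ys.min(),ys.max(),"centre",((s.max()+s.min())/2*e+m).round(4),"len",np.ptp(s).round(4),"ang",np.arctan2(e[1],e[0]).round(3))
E
python3 - <<'E'
from meas import *
import pickle
meas(*pickle.load(open("w1.pkl","rb")),.08,(270,380,205,290))
E
```

```text
red px [[356.7, 222.6], [287.8, 256.8]] pts [[-0.1646, -0.0005], [-0.1045, -0.0001]] mid [-0.1346 -0.0003] ang 0.007
line px 320 325 230 269 centre [-0.134   0.0004] len 0.0292 ang 1.033
```

The measurements agree to within about 1 mm: mark spacing, a line length of 29 mm, and the centre at 0.134 m. The wing angle is 1.03. Now I'll grasp and turn.

```bash
python3 - <<'E'
from h import *
import pickle
A=1.028;o=(-.0005,0)
P=lambda phi,up:wing(phi-np.pi/2,up,off=o)
manip.servo_line(*P(A,.07),rate=.15)
manip.servo_line(*P(A,.033),rate=.06); print(manip.get_time(),F().round(1))
manip.command_gripper(0.0,25); print(manip.get_width(),F().round(1))
for a in (.75,.5,.25,0.):
    manip.move_to(*P(a,.033)); print(a,round(manip.get_time(),2),F().round(1),np.round(manip.get_torque(),2),manip.get_width())
manip.command_gripper(.05)
print(F().round(1))
manip.servo_line(*P(0,.137),rate=.15)
p=manip.get_position();r=manip.get_ee_rot();c=manip.camera("wrist")
pickle.dump((p,r,c),open("w2.pkl","wb"))
cv2.imwrite("pics/w2.png",c["image"][:,:,::-1]);print(manip.get_time())
E
```

```text
12.2917 [ 0.2 -0.4 -0.2]
0.011938864359163118 [-4.2  1.2  6.2]
0.75 13.16 [-3.   1.1  5.3] [ 0.1   0.52 -0.14] 0.010798995300634572
0.5 13.51 [-2.9  0.1  6.1] [ 0.02  0.68 -0.14] 0.011522008008792982
0.25 13.86 [-4.6  0.9  1.5] [-0.04  0.64 -0.05] 0.011205454874017686
0.0 14.21 [-5.3 -0.9  1.5] [-0.17  0.79 -0.06] 0.01142510725173339
[-0.5 -0.5 -0. ]
15.5583
```

View pics/w2.png

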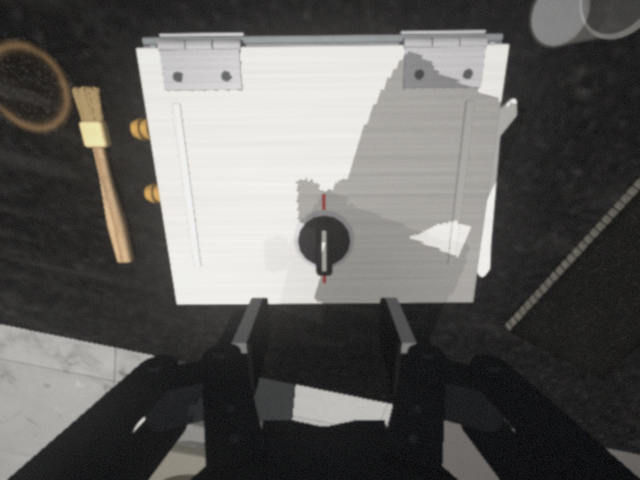

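Picture w2 shows the white line vertical at x≈324, in line with the red marks at (324,201) and (324,279). Now I'll check the angle numerically and press under force watch.

```bash
python3 - <<'E'
from meas import *
import pickle
meas(*pickle.load(open("w2.pkl","rb")),.08,(270,380,185,292))
J=-V
manip.move_to(*press(.12,.08,j=J))
manip.command_gripper(0.0,30)
manip.servo_line(*press(.10,.008,j=J),rate=.15); print(manip.get_time())
th=.09
while th>-.03:
    manip.servo_line(*press(th,0,j=J),rate=.03); manip.hold(.1)
    f=np.mean([F() for _ in range(3)],axis=0);n=fr(th)[1];x=manip.get_position()-H
    a=np.arcsin((x@Z-.0245*n[2])/.155)
    print(round(th,4),round(manip.get_time(),2),"N",round(f@n,2),f.round(1),"th_est",round(a,4))
    if f@n>14: break
    th-=.01 if th>.041 else .004
c=manip.camera("scene");cv2.imwrite("pics/s2.png",cv2.resize(c["image"][200:400,210:430],(660,600),interpolation=2)[:,:,::-1])
E
```

```text
red px [[323.2, 201.6], [324.0, 279.0]] pts [[-0.1674, -0.0001], [-0.1045, 0.0005]] mid [-0.136   0.0002] ang 0.01
line px 321 325 231 270 centre [-0.1345  0.0003] len 0.0291 ang 0.013
17.125
0.09 17.69 N -0.62 [ 0.4 -0.2 -0.7] th_est 0.0906
0.08 18.04 N -0.15 [-0.3 -0.7 -0.1] th_est 0.0803
0.07 18.39 N -0.6 [-0.4  0.6 -0.6] th_est 0.0701
0.06 18.74 N -0.14 [ 0.2 -0.9 -0.1] th_est 0.0598
0.05 19.09 N 0.31 [0.  0.7 0.3] th_est 0.0499
0.04 19.44 N 0.38 [-0.1  0.4  0.4] th_est 0.0399
0.036 19.79 N 0.73 [0.  0.  0.7] th_est 0.0359
0.032 20.14 N -0.1 [-0.3 -0.5 -0.1] th_est 0.0319
0.028 20.49 N 0.46 [0.1 0.1 0.5] th_est 0.0282
0.024 20.84 N 2.05 [ 0.5 -0.   2. ] th_est 0.0242
0.02 21.19 N 2.47 [ 0.2 -0.6  2.5] th_est 0.02
0.016 21.54 N 2.55 [-0.5 -0.2  2.6] th_est 0.0161
0.012 21.89 N 3.75 [ 0.1 -0.   3.7] th_est 0.0121
0.008 22.24 N 3.53 [ 0.3 -0.2  3.5] th_est 0.0082
0.004 22.59 N 4.56 [ 0.6 -1.3  4.6] th_est 0.0042
0.0 22.94 N 5.11 [-0.4 -0.1  5.1] th_est 0.0004
-0.004 23.29 N 8.35 [-1.5 -0.2  8.3] th_est -0.0021
-0.008 23.64 N 13.91 [-2.6 -0.  13.9] th_est -0.0042
-0.012 23.99 N 19.05 [-2.4 -0.4 19. ] th_est -0.0061
```

View pics/s2.png

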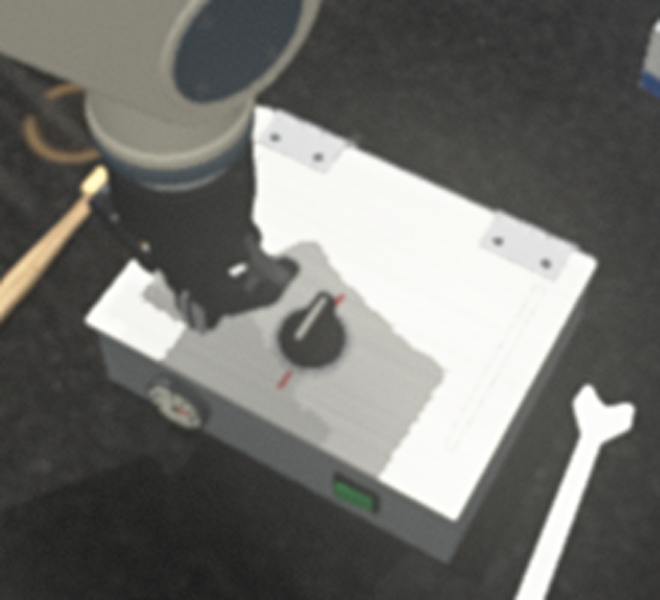

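The scene view shows the cover flush and the slot line in line with the red marks. The force slope jumps sharply at about 0, which is the frame contact, at 5–6 N. I'll ease the press to about 15 N, check that it is steady, and hand in.

```bash
python3 - <<'E'
from h import *
manip.servo_line(*press(-.009,0,j=-V),rate=.03)
for _ in range(3): manip.hold(.4); print(F().round(1),manip.get_position().round(4))
print(manip.get_time()); manip.sign_off()
E
```

```text
[-2.5 -0.1 15.1] [ 0.4681 -0.013   0.1079]
[-1.9  0.4 16.6] [ 0.4681 -0.013   0.1079]
[-1.7 -0.8 15.6] [ 0.4681 -0.013   0.1079]
25.4917
the job is handed in; nothing more can be done
```

The cover is down and held flush with the fastener lined up, and I handed the job in at about 25.5 s of the 48 s allowed.

- **Lowering:** I swung the cover down with closed fingertips at about 50 mm/s. It stopped at about 0.08 with the fastener's bar on the receptacle, with a brief 14.5 N there.
- **Turning:** I gripped the wing and turned the fastener about 1.03 rad clockwise. The wrist camera afterwards put the white line within about 0.01 rad of the red marks.
- **Pressing:** The cover passed 0.08 freely, met the seal at about 0.03, and reached the frame at about 0 with 5–6 N. The press peaked at 19 N, and I eased it to a steady 15–16 N before handing in.

In the last scene picture the cover looked flush, the white slot line matched the red marks, and the parts of the brush and spanner in view looked undisturbed. The beaker was outside that picture. I last saw it standing in the wrist view just after the turn, and I did no separate check of the loose items after handing in.

No check failed or disagreed. Heights computed from the arm at full press read about 0.006 rad below flush, which I put down to contact flex and 1–2 mm calibration error.

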